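Shoot the spring-catch bolt of a welding jig

ROBOT

A 6-joint arm with a two-finger parallel gripper is mounted at the origin on a cart in front of the work surface, level with it; the furniture and walls round the work are solid. World frame = base frame: x ahead of the robot, y to its left, z up, the work surface at z = 0. Lengths are in mm, angles in rad, forces in N, time in s.
With the tool pointing down it reaches from about 300 to 1000 mm from the base axis. Payload 5.1 kg.
Tool frame: the origin (TCP) lies between the finger pads; the fingertips stand robot.tip_extent ahead of it and the grasp point (between the pads) lies 6 mm ahead of it (robot.tip_extent is the distance from the TCP to the fingertips, in mm); z points along the fingers, y is the line along which they close (so a half turn about z gives the same grasp; the last joint's range is limited). The gripper opens to 95 mm and grips with 3 to 60 N. Pads are 20 mm wide; open, the fingers measure 119 mm over their backs; the gripper's body (75 mm by 180 mm) begins 59 mm behind the grasp point.
Start: joints at [0.663, 0.124, 1.65, -0, 1.367, -0.083], TCP at [477.377, 441.131, 239.656] pointing down, gripper open.
Joint ranges: [-2.61, 2.61], [-1.02, 2.33], [0.03, 2.71], [-1.35, 4.49], [0.32, 2.68], [-2.91, 2.91]. Speed limits (rad/s): [2.57, 2.57, 3.14, 3.14, 3.14, 3.14].

INTERFACE

Orientations are given as [roll, pitch, yaw] about the fixed x, y, z axes, in that order (R = Rz(yaw) Ry(pitch) Rx(roll)).
In Python, from station import robot, optics, close_job gives the robot as it stands.
- The arm moves only by the tool play_rows, never from a script. Its argument "series" is a list of rows, each a list of 4 numbers: the shift along the tool's x, y, z in cm, then the turn about the tool's z in rad. A call has 1 to 10 rows; each row shifts and turns the commanded pose from where the row before left it, along the tool's axes as they then stand; what a row does not reach is not made up. A row lasts 1/12 s, in which the tool goes at most 41.7 mm and 7.16 degrees, less where a joint would pass 70% of its speed; a pose out of reach is approached as far as the arm can. A call is refused whole if a number of a shift passes 4.17 or a number of a turn 0.125, either way. A call with a gripper value outside its range is refused whole. "claw" is the finger opening in cm, from 0 to 9.51, set as the call begins (left out, the last holds). The fingers move at their own pace and stop on an object; "newtons" is the grip in N (left out, the last holds). Time passes only in rows, so rows that do not move let the fingers close. It gives the time, the measured TCP pose, the force, the opening and the grip force at its end, in the units of the state.
- robot.sense(): the state, without advancing time (a new reading comes with each control period).
- optics.capture(name): name is "side" or "top"; returns a dict with "img" (480x640x3 uint8, red, green, blue), "mtx" (3x3 intrinsics, pixels), "extrinsics" (4x4, takes a point from world to camera coordinates). Camera axes: x right, y down, z forward; pixel columns grow to the right and rows downward; lengths in mm; the calibration is good to about 2 mm. A picture is of the moment at which its call begins. There is no depth.
- close_job(): hands the job in; it is judged then, once.
The state is a dict: "time_s": time; "joint_positions": joint angles; "qd": joint speeds; "effort": joint torques, N m; "ee_pos": TCP position; "eef_rot": TCP orientation; "ft_force": force on the tool from outside, world axes, zero at the start; "moment": the same for the moment, N m; "opening": opening from 0.0 (shut) to 1.0 (fully open); "finger_force": force on a finger pad.
Only numpy, scipy, OpenCV 4.12 (cv2) and the standard library are available. Lean on these libraries where they do the work, as an engineer would, in place of code of your own. Each camera call takes 0.05 s, during which the arm holds its last target. There are 200 camera calls.

TASK

Lock the stop plate of the welding jig: with one fingertip hold the spring catch's long pedal right down, and while it is held use the other fingertip to push the bolt by its upright lug fully home through the hole in the stop plate. Then take the hand away so that the catch springs up and locks the bolt there. Only press and push, grasp nothing, and leave the loose things on and round the jig where they are.

Things in the scene. Friction and masses are not known exactly. Their poses are not given: they have to be found in the camera images.
- jig: Steel jig screwed to the table. Origin on the table surface; z up, +y the way the bolt slides home, the pedal on the -x side, the bolt on the +x side. Base plate 10 mm thick, x -80..+65, y -95..+165 mm. An upright stop plate (120 x 10 mm, 62 mm high) crosses it at y = +90. For y below +80 nothing of it but pedal and lug is higher than 47 mm.
- catch_pedal: Flat bare-metal bar, 28 (jig x) x 124 (jig y) x 6 mm, pedal of the spring catch. Origin: centre of its top face, at jig x -30, y 0 mm; 66 mm above the table when up, 56 right down; axes as the jig's. It sinks level wherever pressed (4 N at first, 7 N right down), springs up when let go; a finger may slide along it. Its bent tongue stands in the bolt's notches and blocks it.
- catch (a joint): How far the catch is pressed down, m: 0 up, 0.010 right down on its stop. The bolt can slide while this is above 0.006; with the catch up it has at most 9 mm of play at the start, and it catches in a notch half way if let up there.
- bolt_lug: Upright bare-metal lug on the bolt, 22 (jig x) x 10 mm (jig y), with a round bar 14 mm thick, 24 mm long on top; from 41 to 92 mm above the table. Origin in its middle, 63 mm up; axes as the jig's. It is at jig x +30 mm, 60 mm across from the pedal's middle line, and at jig y = -10 mm + joint bolt. Push it toward jig +y. Behind it (-y) is free down to 47 mm above the table.
- bolt (a joint): How far the bolt has been slid toward jig +y, m: about 0 to 0.005 at the start, 0.045 fully home on its stop. It moves with 3 N of friction and stays where it is left. From 0.041 on the catch can spring up behind it and lock it.
- coupon_tee_2: Bystander: dark welded tee coupon, 80 x 50 x 43 mm, loose on the jig's base plate beyond the stop plate.
- nut_1: Bystander: loose hexagon nut, 23 x 27 x 12 mm, lying on the base plate between pedal and bolt.
- soapstone: Bystander: thin pale soapstone holder, 14 x 150 x 8 mm, loose on the base plate along its -x edge.
- paste_tin: Bystander: round tin with a yellow lid, 71 mm across, 52 mm high, on the table.
- tape_measure: Bystander: yellow tape measure, 64 x 96 x 40 mm, on the table.
- pliers: Bystander: pliers with orange grips, 185 mm long, on the table.

How it is judged (in metres and radians):
On the way, in this order (a step that is already met when the one before it is completed fails the run):
1. a fingertip holds the catch down while the bolt is still back (value of joint catch above 0.006 m and contact force between the fingers and catch_pedal above 1 N and value of joint bolt below 0.01 m), for 0.1 s.
2. with the catch still held down by one fingertip, the other pushes the bolt along by its lug (value of joint catch above 0.006 m and contact force between the fingers and catch_pedal above 1 N and contact force between the fingers and bolt_lug above 1 N and value of joint bolt between 0.012 and 0.042 m), for 0.05 s.
At the end, for the whole second after the job is handed in: The bolt is home through the stop plate (joint bolt above 0.0405 m of 0.045) and at rest, and the catch has sprung up behind it (joint catch below 0.002 m) (value of joint bolt above 0.0405 m and value of joint catch below 0.002 m and velocity of joint bolt below 0.005 m/s); the robot touches nothing.
It fails at once if a loose bystander is moved by more than 25 mm, lifted or carried off (distance of any of coupon_tee_2, nut_1, soapstone, paste_tin, tape_measure, pliers from where it was at the start of the episode above 0.025 m).
It also fails if it takes over 32 s, if anything falls off the work surface, if the arm or the gripper's body presses on something with over 40 N, if the wrist force passes 120 N, or if a joint passes its speed limit or range.

## Working session

There is one attempt and no reset: what is moved stays moved. The work goes in short steps, Python scripts to look and compute and a tool call to move; the robot and the scene stay as the last step left them, time stands still between calls to the robot, and variables do not carry over. Pictures are saved under pics/ and viewed, at most 10 in all, crops included, and the job is handed in when it is done.

Besides the shell and the picture viewer there is one more tool, called as name(argument=value, ...) on one line, values as JSON. play_rows: Moves the arm, as the interface text tells. Its arguments: {"type":"object","properties":{"series":{"type":"array"},"claw":{"type":"number"},"newtons":{"type":"number"}},"required":["series"]}

```bash
mkdir -p pics; python3 - <<'E'
from station import robot, optics
import cv2, numpy as np
for n in("top","side"):
    c=optics.capture(n); cv2.imwrite(f"pics/{n}0.png",c["img"][:,:,::-1]); print(n,c["mtx"].tolist(),np.round(c["extrinsics"],4).tolist())
    np.savez(n,K=c["mtx"],T=c["extrinsics"])
print(robot.sense(),robot.tip_extent)
E
```

```text
top [[538.6269650169647, 0.0, 319.4836874734781], [0.0, 538.6269650169647, 234.68296055813835], [0.0, 0.0, 1.0]] [[0.0081, -0.9998, -0.0157, 46.3885], [-0.9964, -0.0067, -0.0845, 553.6431], [0.0843, 0.0163, -0.9963, 1212.2829], [0.0, 0.0, 0.0, 1.0]]
side [[498.07435115904605, 0.0, 321.9795379899313], [0.0, 498.07435115904605, 241.80082504322965], [0.0, 0.0, 1.0]] [[0.6022, -0.7984, 0.0022, -289.4874], [-0.6863, -0.5191, -0.5094, 449.9737], [0.4078, 0.3052, -0.8605, 867.3619], [0.0, 0.0, 0.0, 1.0]]
{'time_s': 0.1, 'joint_positions': array([ 6.63378952e-01,  1.24427462e-01,  1.65153249e+00, -1.18553011e-05,
        1.36748008e+00, -8.25956906e-02]), 'qd': array([ 0.00075974, -0.00221171, -0.00228817, -0.00022975, -0.00030979,
       -0.00020315]), 'effort': array([-4.37143706e-05, -4.18882442e+01, -3.61096215e+01,  7.76393339e-02,
        4.61699150e-02, -7.25207065e-05]), 'ee_pos': array([476.97942455, 440.79896563, 238.52088598]), 'eef_rot': array([-3.13975062e+00, -1.40844575e-04,  2.31677324e+00]), 'ft_force': array([ 0.1437377 ,  0.27882997, -0.08800325]), 'moment': array([-0.03445955,  0.04569438,  0.00348902]), 'finger_force': 0.0, 'opening': 0.9991603882649895} 25.0
```

View pics/top0.png

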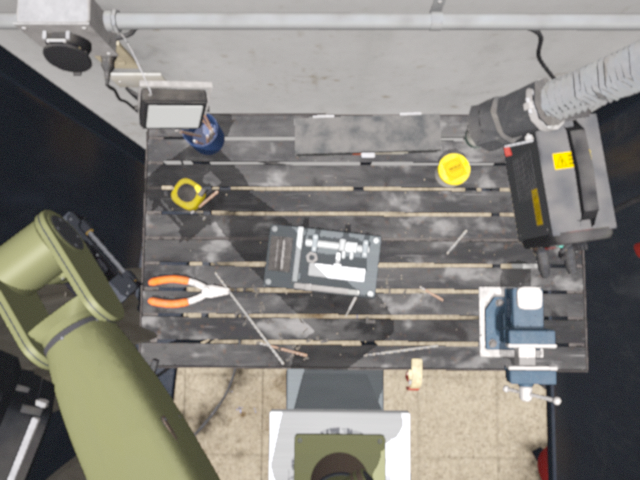

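View pics/side0.png

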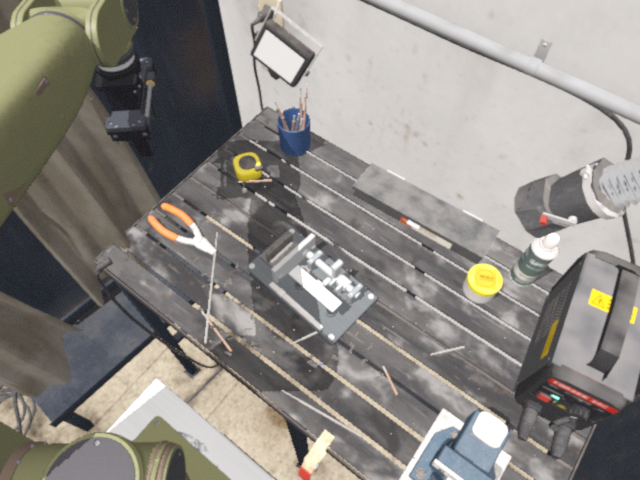

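The jig is at about (322,260) in the top view. The stop plate is on the left (jig +y ≈ world +y), the pale pedal is at (337,271) and the lug is near (350,247). I'll enlarge both views.

```bash
python3 - <<'E'
import cv2
a=cv2.imread("pics/top0.png")[215:305,255:390]; cv2.imwrite("pics/topc.png",cv2.resize(a,None,fx=5.9,fy=5.9,interpolation=cv2.INTER_CUBIC))
a=cv2.imread("pics/side0.png")[220:350,240:385]; cv2.imwrite("pics/sidec.png",cv2.resize(a,None,fx=4.6,fy=4.6,interpolation=cv2.INTER_CUBIC))
E
```

```text
(no output)
```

View pics/topc.png

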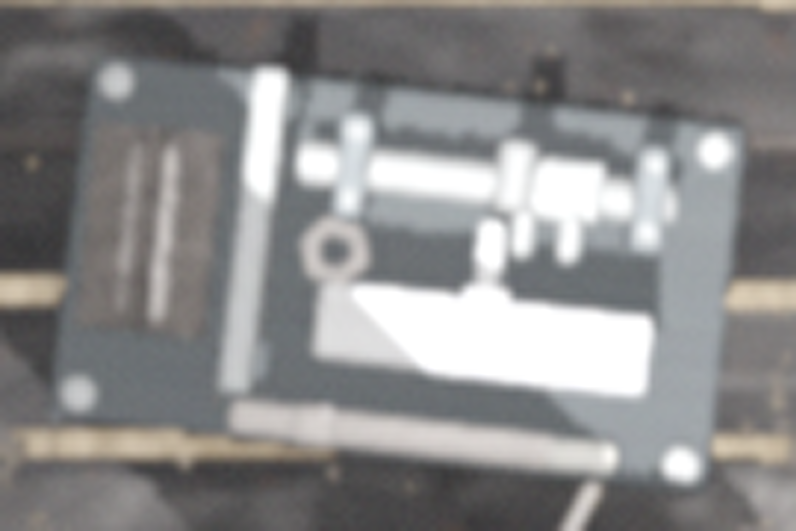

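View pics/sidec.png

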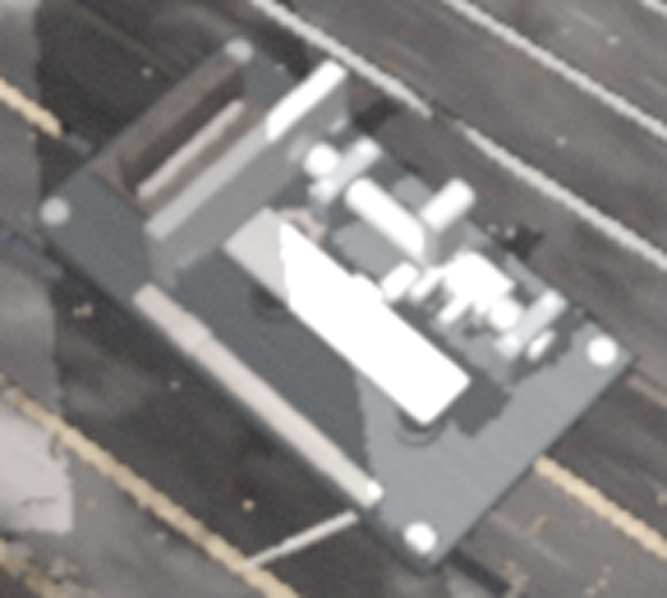

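Top crop: plate corners are (97,62), (745,125), (708,487) and (55,420). Pedal corners are (322,287), (655,316), (645,396) and (314,358), and the lug bar is centred at (517,175). Side crop: plate corners are (632,355), (428,568), (40,207) and (237,40). Pedal corners are (270,210), (225,245), (425,422) and (468,380), and the lug bar runs from (458,190) to (430,220). Next I fit the jig pose.

```bash
cat > fit.py <<'E'
import numpy as np
from scipy.optimize import least_squares
C={n:np.load(n+".npz") for n in("top","side")}
def proj(n,P):
    T=C[n]["T"];p=(T[:3,:3]@np.asarray(P).T).T+T[:3,3];p=p@C[n]["K"].T;return p[:,:2]/p[:,2:]
def world(v,P):
    x,y,a=v[:3];P=np.atleast_2d(np.asarray(P,float));c,s=np.cos(a),np.sin(a)
    return np.c_[x+c*P[:,0]-s*P[:,1],y+s*P[:,0]+c*P[:,1],P[:,2]]
E
python3 - <<'E'
from fit import *
plate=[(65,165,10),(65,-95,10),(-80,-95,10),(-80,165,10)]
ped=[(-16,62,66),(-16,-62,66),(-44,-62,66),(-44,62,66)]
J=np.array(plate+ped)
top=np.array([(97,62),(745,125),(708,487),(55,420),(322,287),(655,316),(645,396),(314,358)])/5.9+[255,215]
side=np.array([(237,40),(632,355),(428,568),(40,207),(270,210),(468,380),(425,422),(225,245)])/4.6+[240,220]
lt=np.array([(517,175)])/5.9+[255,215]; ls=np.array([(444,207)])/4.6+[240,220]
top-=.4;side-=.4
def r(v):
    L=world(v,[(30,-10+v[3],88)])
    return np.r_[(proj("top",world(v,J))-top).ravel(),(proj("side",world(v,J))-side).ravel(),(proj("top",L)-lt).ravel(),(proj("side",L)-ls).ravel()]
s=least_squares(r,[500,0,0,0],loss="soft_l1");print(s.x);print(np.round(r(s.x).reshape(-1,2),1).tolist())
E
```

```text
[ 4.97226667e+02  6.79974396e+00 -1.04425413e-01  4.22890634e+00]
[[-0.2, -1.3], [1.3, 0.4], [1.1, 1.6], [-0.6, 0.2], [0.9, -0.7], [0.4, 0.7], [0.7, -0.2], [0.8, -0.1], [-0.4, -2.9], [0.8, -0.6], [-1.0, 1.3], [-4.3, 1.6], [-1.3, -1.6], [0.3, -0.9], [0.2, -0.4], [-1.0, -0.4], [0.5, 0.0], [0.0, -1.0]]
```

play_rows(series=[[-1.8, -1.55, 0, 0], [-2.6, -2.25, 0, 0], [-2.6, -2.25, 0, 0], [-2.6, -2.25, 0, 0], [-2.6, -2.25, 0, 0], [-2.6, -2.25, 0, 0], [-2.6, -2.25, 0, 0], [-2.6, -2.25, 0, 0], [-2.6, -2.25, 0, 0], [-2.6, -2.25, 0, 0]], claw=4.8)

```text
time_s: 0.93
ee_pos: [487.7, 106.5, 239.2]
eef_rot: [-3.141, -0.0, 2.317]
ft_force: [0.2, -1.2, -0.1]
opening: 0.504
finger_force: 0.0
```

play_rows(series=[[-2.6, -2.25, 0, 0], [-2.6, -2.25, 0, 0], [-2.6, -2.25, 0, 0], [-2.6, -2.25, 0, 0], [0, 0, 0, 0.12], [0, 0, 0, 0.12], [0, 0, 0, 0.12], [0, 0, 0, 0.12], [0, 0, 0, 0.12], [0, 0, 0, 0.12]])

```text
time_s: 1.77
ee_pos: [492.4, -29.4, 239.1]
eef_rot: [-3.141, -0.0, 1.591]
ft_force: [0.3, -1.0, 0.0]
opening: 0.503
finger_force: 0.0
```

play_rows(series=[[0, 0, 0, 0.12], [0, 0, 0, 0.01], [0, 0, 2, 0], [0, 0, 2, 0], [0, 0, 2, 0], [0, 0, 1.5, 0], [0, 0, 1, 0], [0, 0, 0, 0], [0, 0, 0, 0], [0, 0, 0, 0]])

```text
time_s: 2.6
ee_pos: [493.5, -29.5, 155.8]
eef_rot: [3.14, 0.0, 1.468]
ft_force: [-0.5, -0.3, -1.0]
opening: 0.502
finger_force: 0.0
```

play_rows(series=[[-0.9, 0, 0, 0], [0, 0, 1.3, 0], [0, 0, 1.3, 0], [0, 0, 0, 0], [0, 0, 0, 0]])

```text
time_s: 3.02
ee_pos: [491.8, -38.8, 128.9]
eef_rot: [-3.141, 0.0, 1.467]
ft_force: [-0.1, -0.4, -0.6]
opening: 0.503
finger_force: 0.0
```

```bash
python3 - <<'E'
from station import robot, optics
from fit import *
import cv2
s=robot.sense();print(s["ee_pos"],s["eef_rot"])
v=[497.23,6.8,-.1044]
p=s["ee_pos"];d=p[:2]-v[:2];c,q=np.cos(v[2]),np.sin(v[2]);print("jig",c*d[0]+q*d[1],-q*d[0]+c*d[1])
f=5
out=[]
for n,(x,y,w,h) in dict(top=(280,200,80,110),side=(240,190,80,110)).items():
    pass
for n,(x,y,w,h) in dict(top=(255,215,135,90),side=(240,190,145,115)).items():
    im=optics.capture(n)["img"][:,:,::-1].copy()[y:y+h,x:x+w]; im=cv2.resize(im,None,fx=5,fy=5,interpolation=cv2.INTER_CUBIC)
    for P in [(-44,62,66),(-16,62,66),(-44,-62,66),(-16,-62,66),(18,-6,92),(42,-6,92),(30,-55,56),(-30,-55,66)]:
        u=(proj(n,world(v,[P]))[0]+.5-[x,y])*5; cv2.drawMarker(im,tuple(int(k) for k in u),(0,0,255),0,10,1)
    cv2.imwrite(f"pics/{n}1.png",im)
E
```

```text
[491.78551139 -38.75292035 128.9441979 ] [-3.14131953e+00  1.33279429e-04  1.46670088e+00]
jig -0.6677543009679807 -45.87226953669953
```

View pics/side1.png

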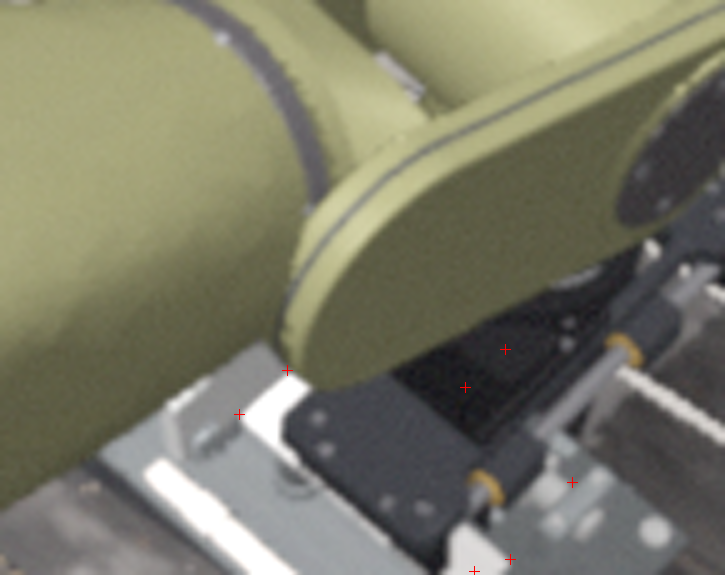

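View pics/top1.png

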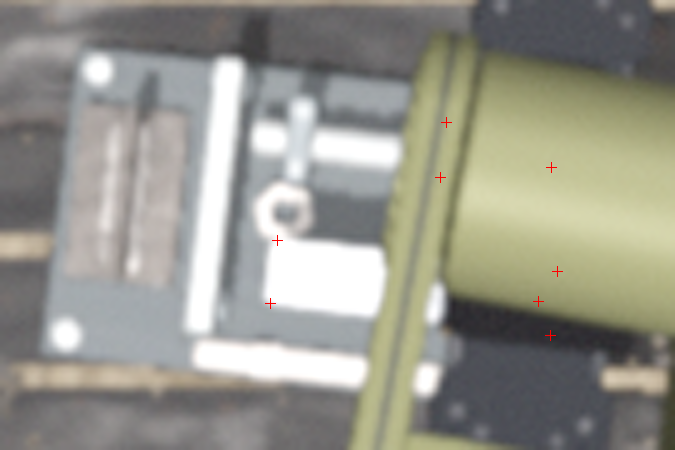

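The overlaid pedal corners agree with both pictures to 1–2 px (side (239,414) and (510,559), top (270,303)). The fingers are behind the lug and over the pedal's rear end, so I lower them.

play_rows(series=[[0, 0, 1, 0], [0, 0, 1, 0], [0, 0, 1, 0], [0, 0, 0.5, 0], [0, 0, 0, 0], [0, 0, 0, 0]])

```text
time_s: 3.62
ee_pos: [491.5, -38.2, 93.0]
eef_rot: [-3.14, -0.0, 1.467]
ft_force: [-0.6, -0.2, 0.7]
opening: 0.506
finger_force: 0.0
```

play_rows(series=[[0, 0, 0.3, 0], [0, 0, 0.3, 0], [0, 0, 0.3, 0], [0, 0, 0, 0], [0, 0, 0, 0]])

```text
time_s: 4.03
ee_pos: [492.5, -38.4, 85.4]
eef_rot: [3.14, 0.0, 1.467]
ft_force: [-1.2, 0.2, 5.3]
opening: 0.507
finger_force: 2.7
```

play_rows(series=[[0, 0, 0.2, 0], [0, 0, 0.2, 0], [0, 0, 0.1, 0], [0, 0, 0, 0], [0, 0, 0, 0]])

```text
time_s: 4.45
ee_pos: [492.5, -38.4, 81.1]
eef_rot: [3.141, 0.0, 1.467]
ft_force: [-2.4, 0.7, 8.2]
opening: 0.504
finger_force: 4.2
```

The pedal is down on its stop. Now I push along jig +y.

play_rows(series=[[0.4, 0, 0.1, 0], [0.4, 0, 0, 0], [0.4, 0, 0, 0], [0.4, 0, 0, 0], [0.4, 0, 0, 0], [0.3, 0, 0, 0], [0.3, 0, 0, 0], [0, 0, 0, 0]])

```text
time_s: 5.12
ee_pos: [496.8, -14.4, 81.3]
eef_rot: [3.136, 0.005, 1.469]
ft_force: [-1.3, -6.2, 9.4]
opening: 0.504
finger_force: 5.5
```

play_rows(series=[[0.3, 0, 0, 0], [0.3, 0, 0, 0], [0.3, 0, 0, 0], [0.3, 0, 0, 0], [0.3, 0, 0, 0], [0.3, 0, 0, 0], [0.3, 0, 0, 0], [0.3, 0, 0, 0], [0.3, 0, 0, 0], [0, 0, 0, 0]])

```text
time_s: 5.95
ee_pos: [499.7, 12.2, 81.3]
eef_rot: [3.136, 0.005, 1.468]
ft_force: [-0.3, -8.5, 9.2]
opening: 0.509
finger_force: 6.0
```

play_rows(series=[[0.3, 0, 0, 0], [0.3, 0, 0, 0], [0.2, 0, 0, 0], [0.2, 0, 0, 0], [0, 0, 0, 0]])

```text
time_s: 6.37
ee_pos: [500.8, 22.1, 81.3]
eef_rot: [3.136, 0.005, 1.468]
ft_force: [-0.3, -9.4, 9.2]
opening: 0.506
finger_force: 6.1
```

play_rows(series=[[0.2, 0, 0, 0], [0.1, 0, 0, 0], [0.1, 0, 0, 0], [0, 0, 0, 0], [0, 0, 0, 0]])

```text
time_s: 6.78
ee_pos: [500.9, 23.1, 81.3]
eef_rot: [3.136, 0.011, 1.468]
ft_force: [-1.4, -20.2, 10.9]
opening: 0.5
finger_force: 12.3
```

The bolt is on its end stop: 20 N and no further travel. I back off and lift.

play_rows(series=[[-0.3, 0, 0, 0], [-0.4, 0, 0, 0], [-0.4, 0, 0, 0], [0, 0, -0.5, 0], [0, 0, -1, 0], [0, 0, -2, 0], [0, 0, -3, 0], [0, 0, -3, 0], [0, 0, -3, 0], [0, 0, -3, 0]])

```text
time_s: 7.62
ee_pos: [496.9, 17.4, 234.6]
eef_rot: [-3.14, 0.0, 1.467]
ft_force: [0.7, 0.4, -0.2]
opening: 0.503
finger_force: 0.0
```

play_rows(series=[[-3, 0, -2, 0], [-4, 0, 0, 0], [-4, 0, 0, 0], [-4, 0, 0, 0], [-4, 0, 0, 0], [-4, 0, 0, 0], [-3, 0, 0, 0], [0, 0, 0, 0], [0, 0, 0, 0]])

```text
time_s: 8.37
ee_pos: [469.9, -242.2, 253.1]
eef_rot: [-3.14, -0.001, 1.464]
ft_force: [1.0, 0.4, -0.3]
opening: 0.503
finger_force: 0.0
```

```bash
python3 - <<'E'
from station import robot, optics
from fit import *
import cv2
v=[497.23,6.8,-.1044]
ims=[]
for n,(x,y,w,h) in dict(top=(255,215,135,100),side=(240,215,135,130)).items():
    im=optics.capture(n)["img"][:,:,::-1].copy()[y:y+h,x:x+w]; im=cv2.resize(im,(540,h*4),interpolation=cv2.INTER_CUBIC)
    for P in [(-44,62,66),(-16,-62,66),(18,35,92),(42,35,92)]:
        u=(proj(n,world(v,[P]))[0]+.5-[x,y])*4; cv2.drawMarker(im,tuple(int(k) for k in u),(0,0,255),0,10,1)
    ims.append(im)
cv2.imwrite("pics/end.png",cv2.resize(np.vstack(ims),None,fx=.65,fy=.65))
E
```

```text
(no output)
```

View pics/end.png

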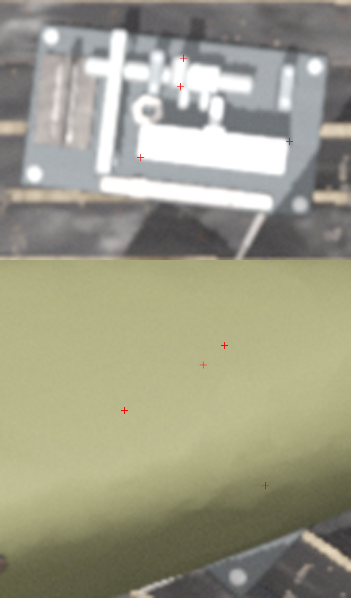

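In the top view the lug sits at its predicted home mark (182,72). The bolt passes through the stop plate at (95,67), the pedal is free, and nut, soapstone and tee have not moved.

```bash
python3 -c "
from station import close_job
print(close_job())"
```

```text
the job is handed in; nothing more can be done
None
```

I pushed the bolt to its end stop with the pedal held down, took the hand clear, and handed the job in; the top view shows the bolt through the stop plate and the nut, soapstone and tee unmoved, but the catch springing up was not measured and no verdict came back.

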